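# Set a bench grinder's tool rest to its gap gauge and clamp it

## Robot

A 6-joint arm with a two-finger parallel gripper is mounted at the origin on the work surface. World frame = base frame: x ahead of the robot, y to its left, z up, the work surface at z = 0. Lengths are in m, angles in degrees, forces in N, time in s.
With the tool pointing down it reaches from about 0.3 to 0.95 m from the base axis. Payload 3.1 kg.
Tool frame: the origin (TCP) lies on the centre line of the jaws, within the pads' length; the fingertips stand 17 mm ahead of it and the grasp point (between the pads) lies 2 mm behind it (r.tip_reach is the distance from the TCP to the fingertips, in m); x points along the fingers, y is the direction in which the jaws open and shut, and the axes are right-handed (so a half turn about x gives the same grasp; the last joint's range is limited). The gripper opens to 85 mm and grips with 20 to 120 N. Pads are 22 mm wide; open, the fingers measure 114 mm over their backs; the gripper's body (76 mm by 85 mm) begins 54 mm behind the grasp point. The pads swing forward as they close: fully open they stand 13 mm farther back than shut.
Start: joints at [60.636, 17.653, 93.61, -0, 68.738, -3.994], TCP at [0.268, 0.565, 0.248] pointing down, gripper open.
Joint ranges: [-175.34, 175.34], [-45.06, 112.39], [2.9, 150.54], [-68.45, 248.45], [3.09, 151.38], [-168.51, 168.51]. Speed limits (degrees/s): [159.86, 159.86, 180, 180, 180, 180].

## Interface

Orientations are given as a 3x3 rotation matrix whose columns are the frame's x, y, z axes.
In Python, from station import r, eyes gives the robot as it stands. The module is installed in compiled form; this text tells all that it offers.
- The arm moves only by the tool step_arm, never from a script. Its arguments are lists of equal length, an entry for each row: "slide": the shift along the world's x, y, z in units of 25 mm (1.0 is 25 mm), a list of three; "delta_rot": the turn, a rotation vector about the world's x, y, z in units of 6 degrees (1.0 is 6 degrees), a list of three; "hand": the finger opening in mm, from 0 to 85.4. A call has 1 to 12 rows; each row shifts and turns the commanded pose from where the row before left it; what a row does not reach is not made up. A row lasts 1/10 s, in which the tool goes at most 50 mm and 8.59 degrees, less where a joint would pass 70% of its speed; a pose out of reach is approached as far as the arm can. A call is refused whole if a number of a shift passes 1 or a number of a turn 1, either way. A call with a gripper value outside its range is refused whole. The fingers move at their own pace and stop on an object; "force" is the grip in N (left out, the last holds). Time passes only in rows, so rows that do not move let the fingers close. It gives the time, the measured TCP pose, the force and the opening at its end, in the units of the state.
- r.state(): the state, without advancing time (a new reading comes with each control period).
- eyes.read_camera(name): name is "side" or "top"; returns the picture (480x640x3 uint8, blue, green, red); there is no depth.
- eyes.camera_model(name): a dict with "vfov" (degrees; the focal length in pixels is half the picture's height over the tangent of half this angle, whatever the lens; pixels are square), "cx", "cy" (the principal point, pixels), "origin" and "rotation" of the camera in the world. Camera axes: x right, y down, z forward; pixel columns grow to the right and rows downward; lengths in m; the calibration is good to about 2 mm. A picture is of the moment at which its call begins. camera_model takes no time and is no camera call.
- r.sign_off(): hands the job in, once; it reports no verdict.
The state is a dict: "t": time; "joint_positions": joint angles; "qvel": joint speeds; "joint_efforts": joint torques, N m; "tcp_pos": TCP position; "eef_rot": TCP orientation; "wrist_force": force on the tool from outside, world axes, zero at the start; "moment": the same for the moment, N m; "opening": finger opening in m.
Only numpy, scipy, OpenCV 4.12 (cv2) and the standard library are available. Lean on these libraries where they do the work, as an engineer would, in place of code of your own. Each camera call takes 0.05 s, during which the arm holds its last target. There are 200 camera calls.

## Task

Set the grinder's tool rest: slide it in along its slot until the 3 mm pin of the gauge hanging over its edge is just nipped against the grinding wheel, gently so the wheel is not chipped, and with the gauge still in place turn the red clamp lever clockwise until the rest is hand-tight, without forcing it. Then lift the gauge off and lay it in the shallow blue tray, leaving everything else on the bench where it is.

Things in the scene. Friction and masses are not known exactly. Their poses are not given: they have to be found in the camera images.
- rest_tab (a point): Centre of the rear (robot-side) face of the upright tab at the near end of the grey tool rest: where to push or pinch it. 30 mm above the bench; tab 8 mm thick, 40 mm wide, from 18 to 40 mm above the bench. Rest axes: x along its slot towards the wheel, y left, z up. The slot runs 46 to 96 mm ahead of this face; an upright plate 60 mm wide stands 124 mm ahead.
- rest_edge (a point): Middle of the platform edge that faces the wheel, half-way through the platform's 8 mm thickness, 124 mm above the bench (spindle height). Platform 50 mm deep, 66 mm wide, its top 128 mm above the bench. 174 mm ahead of rest_tab. Axes are the rest's.
- wheel_front (a point): Foremost point of the wheel's rim at spindle height, 124 mm above the bench. Axes are the grinder's: x is the slide direction, pointing into the wheel. The gap from rest_edge to here along x is 17 to 33 mm at the start and 3 mm when the gauge's pin is nipped between them. The wheel guard is open in front, up to 65 degrees above the spindle.
- clamp_axis (a point): A point on the vertical axis of the clamp bolt, 57 mm above the bench, 119 mm in front of wheel_front. Fixed to the grinder and its rest base. Hub 24 mm diameter; nothing of the clamp stands higher than 66 mm.
- lever_grip (a point): Middle of the clamp lever's red grip, 58 mm from clamp_axis, 57 mm above the bench. A round bar 15 mm thick from 30 to 66 mm out (rounded end to 74 mm), rising 6 mm outward. The lever swings level: at joint value 0 it points to the grinder's -y, turned 0.3 rad towards -x (the robot), and tightening swings it on towards -x, clear above the tab.
- lever (a joint): Angle of the quick-acting clamp lever, rad, clockwise from above positive; 0 to 0.35 at the start (loose, under 1 N to swing). The nut meets the rest at 0.6 to 0.7 and from there the lever stiffens, by roughly 2 N at the grip per 0.1 rad: hand-tight when pushing the grip takes 8 to 12 N, forced above 16 N. It stays where it is left.
- clamp_nut: Flanged steel nut under the lever, 32 mm diameter, that presses on the rest's foot on both sides of the slot; 1 to 2 mm clear of it at the start, it comes down as the lever is tightened. It clamps with about 6 N for each newton pushed at the lever grip.
- gauge_knob (a point): Centre of the gauge's yellow knob: upright cylinder 16 mm diameter, 34 mm tall, on the gauge plate; 148 mm above the bench at the start, 37 mm behind the pin's wheel-side face. Axes: x towards the wheel, y left, z up. The plate's top is 17 mm below this point, the pin's lower end 34 mm below. Lift it straight up.
- gauge: The brass-coloured gap gauge, 70 g, lying on the rest's platform: plate 45 by 36 mm, 3 mm thick, with a round steel pin 3 mm thick at its wheel-side end that hangs 14 mm down in front of the middle of the platform's edge. Origin where the pin meets the plate's underside, 34 mm ahead of the knob and 20 mm below its centre.
- wheel: The stone-grey grinding wheel beside the rest, 150 mm diameter, 25 mm wide; origin at its centre, spindle along y. Brittle: nip the gauge on it with a few newtons, never press it with more than 12 N.
- tray: Shallow open blue steel tray for the gauge, 170 mm (x) by 140 mm (y), 22 mm high, walls and floor 4 mm thick; origin under its centre, on the bench; fixed. It stands to the left or right of the rest, changing places with a red plastic box of bolts, 50 mm high.
- rest: The sliding tool rest, 0.65 to 1 kg, loose: it slides only along its x, between low ribs of a base bolted to the bench, oiled, with a drag of 2 to 7 N while unclamped (more if also pressed down). Origin under its foot, 58 mm ahead of rest_tab, 116 mm behind rest_edge; axes as rest_tab. Foot 8 mm thick, its top 18 mm above the bench.
- spanner: Bystander, leave alone: spanner, loose on the bench; origin at the centre of its underside.
- dress_stone: Bystander, leave alone: dressing stone, loose on the bench; origin at the centre of its underside.
- oil_can: Bystander, leave alone: oil bottle, loose on the bench; origin at the centre of its underside.
- driver: Bystander, leave alone: screwdriver, loose on the bench; origin at the centre of its underside.
- bolt_jar: Bystander, leave alone: jar of bolts, loose on the bench; origin at the centre of its underside.
- tube_end: Bystander, leave alone: green tube offcut, loose on the bench; origin at the centre of its underside.
- spare_disc: Bystander, leave alone: spare disc, loose on the bench; origin at the centre of its underside.
Things that resemble listed ones, but are neither listed nor needed, are in the scene too. Several things have the shape of the gauge; the one meant has the colours described above.

How it is judged (in metres and radians):
On the way, in this order (a step that is already met when the one before it is completed fails the run):
1. the rest has been slid in until the gauge is nipped against the wheel (over 1 N), with the clamp still loose (contact force between gauge and wheel above 1 N and distance between gauge_knob and rest_edge below 0.055 m and x of rest_edge in the frame of wheel_front above -0.005 m and contact force between clamp_nut and rest below 15 N), for 0.2 s.
2. the clamp is hand-tight (over 30 N of clamping) at that gap, with the gauge still hooked on the rest (contact force between clamp_nut and rest above 30 N and x of rest_edge in the frame of wheel_front between -0.0043 and -0.0018 m and distance between gauge_knob and rest_edge below 0.055 m), for 0.2 s.
At the end, for the whole second after the job is handed in: The gap from the rest's edge to the wheel is 3 mm (1.8 to 4.3 mm passes), the nut clamps the rest with more than 30 N, and the gauge lies still in the blue tray (knob centre over the tray floor and less than 50 mm above the bench) (x of rest_edge in the frame of wheel_front between -0.0043 and -0.0018 m and contact force between clamp_nut and rest above 30 N and x of gauge_knob in the frame of tray between -0.075 and 0.075 m and y of gauge_knob in the frame of tray between -0.06 and 0.06 m and z of gauge_knob in the frame of tray between 0.005 and 0.05 m and linear speed of gauge below 0.02 m/s); the robot touches nothing.
It fails at once if the grinding wheel is pressed with more than 12 N (contact force between wheel and anything else above 12 N).
It fails at once if the clamp is forced: more than 110 N of clamping (contact force between clamp_nut and rest above 110 N).
It fails at once if another thing on the bench is shifted by more than 30 mm (distance of any of spanner, dress_stone, oil_can, driver, bolt_jar, tube_end, spare_disc from where it was at the start of the episode above 0.03 m).
It also fails if it takes over 67 s, if anything falls off the work surface, if the arm or the gripper's body presses on something with over 40 N, if the wrist force passes 120 N, or if a joint passes its speed limit or range.

## Working session

There is one attempt and no reset: what is moved stays moved. The work goes in short steps, Python scripts to look and compute and a tool call to move; the robot and the scene stay as the last step left them, time stands still between calls to the robot, and variables do not carry over. Pictures are saved under pics/ and viewed, about 8 in all and at most 12, crops included, and the job is handed in when it is done.

Besides the shell and the picture viewer there is one more tool, called after "Request:" by a JSON object that holds its "name" and its "arguments". step_arm: Moves the arm, as the interface text tells. Its arguments: {"type":"object","properties":{"slide":{"type":"array"},"delta_rot":{"type":"array"},"hand":{"type":"array"},"force":{"type":"number"}},"required":["slide","delta_rot","hand"]}

```bash
mkdir -p pics; cat > h.py <<'E'
import numpy as np, cv2
from station import r, eyes
def cam(n):
    m=eyes.camera_model(n); f=240/np.tan(np.radians(m['vfov'])/2)
    return f,m['cx'],m['cy'],np.array(m['origin']),np.array(m['rotation'])
def ray(n,u,v):
    f,cx,cy,o,R=cam(n); d=R@np.array([(u-cx)/f,(v-cy)/f,1]); return o,d/np.linalg.norm(d)
def plane(n,u,v,z):
    o,d=ray(n,u,v); return o+d*(z-o[2])/d[2]
def proj(n,p):
    f,cx,cy,o,R=cam(n); q=R.T@(np.array(p)-o); return np.array([cx+f*q[0]/q[2],cy+f*q[1]/q[2]])
def tri(uv1,uv2):
    o1,d1=ray('top',*uv1); o2,d2=ray('side',*uv2)
    s=np.linalg.lstsq(np.c_[d1,-d2],o2-o1,rcond=None)[0]
    a,b=o1+s[0]*d1,o2+s[1]*d2; return (a+b)/2,np.linalg.norm(a-b)
E
python3 - <<'E'
from h import *
for n in('top','side'):
    cv2.imwrite(f'pics/{n}0.png',eyes.read_camera(n)); m=eyes.camera_model(n); print(n,m)
E
```

```text
top {'vfov': 52.27285083550029, 'cx': 325.4461412810431, 'cy': 237.5288645950345, 'origin': array([ 0.28176622, -0.0198184 ,  1.4230778 ]), 'rotation': array([[-0.02127093, -0.98089317,  0.19338082],
       [-0.99976016,  0.02187722,  0.00099999],
       [-0.00521152, -0.19331317, -0.98112326]])}
side {'vfov': 46.883630301503516, 'cx': 313.8680434041483, 'cy': 237.9552313526758, 'origin': array([-0.10164461, -0.85321171,  0.87802659]), 'rotation': array([[ 0.80108283, -0.35040148,  0.48526808],
       [-0.59835352, -0.4897642 ,  0.63411679],
       [ 0.01547147, -0.79834193, -0.60200565]])}
```

View pics/top0.png

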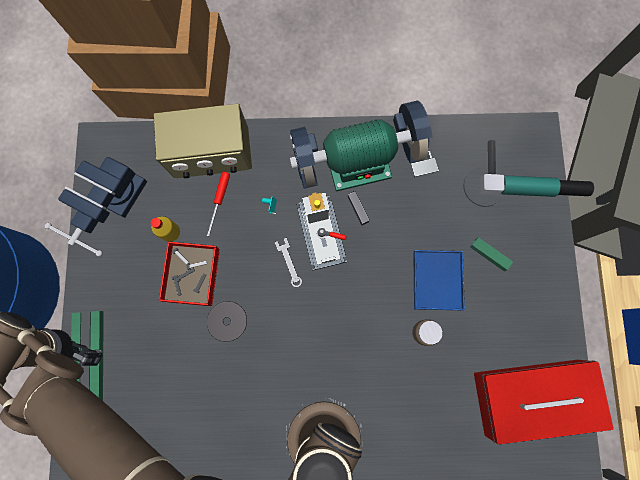

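View pics/side0.png

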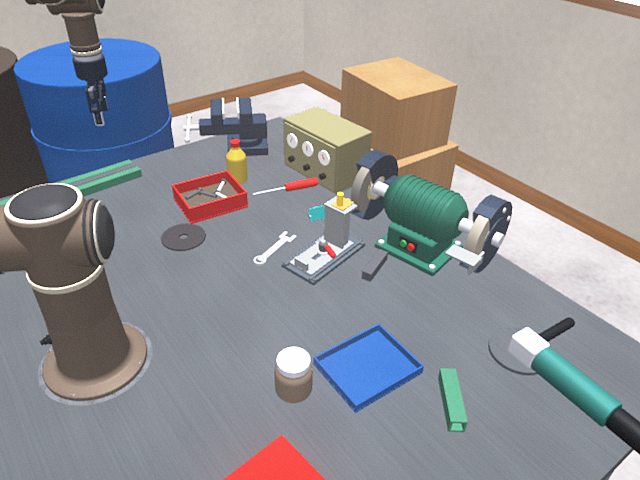

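The top view shows the rest at (320,230), the yellow-knobbed gauge on its platform at (317,202), the red lever at (335,236), the blue tray at (439,280) and the wheel at (305,165). In the side view the gauge is at (340,200). The teal gauge-shaped item at top (269,204) lies on the bench, so it's a decoy. The brass and yellow one on the platform fits the description. I'll confirm that in an enlarged crop.

```bash
python3 - <<'E'
from h import *
t=cv2.imread('pics/top0.png')[150:280,250:370]; s=cv2.imread('pics/side0.png')[150:290,270:400]
a=cv2.resize(t,(400,433),interpolation=cv2.INTER_CUBIC); b=cv2.resize(s,(400,431),interpolation=cv2.INTER_CUBIC)
cv2.imwrite('pics/crop1.png',np.hstack([a[:431],b]))
for n in('top','side'):
    im=cv2.imread(f'pics/{n}0.png'); h=cv2.cvtColor(im,cv2.COLOR_BGR2HSV)
    for nm,lo,hi in(('yel',(20,150,120),(35,255,255)),('red',(0,150,90),(6,255,255)),('blue',(105,130,60),(125,255,255))):
        k,l,st,c=cv2.connectedComponentsWithStats(cv2.inRange(h,lo,hi))
        for i in range(1,k):
            if st[i,4]>25: print(n,nm,st[i],c[i].round(1))
E
```

```text
top yel [314 200   7  10  41] [316.7 203.4]
top yel [151 217  21  20 228] [162.8 227.1]
top red [214 172  16  33 263] [221.3 187.3]
top red [151 218  10  10  73] [155.3 222.1]
top red [330 232  16   8  80] [337.5 235.3]
top red [159 242  57  64 371] [187.1 273.7]
top red [474 360 112  19 265] [527.4 366.8]
top red [ 483  362  130   82 7734] [548.  402.4]
top blue [   0  226   58  103 3496] [ 26.7 274.5]
top blue [ 414  250   51   60 2848] [438.1 280.2]
top blue [622 309  18  56 785] [632.3 334. ]
side yel [227 148  19  17 112] [235.8 155.5]
side yel [336 194   7  13  66] [339.6 200.3]
side red [231 139   9   8  50] [234.7 142.3]
side red [ 172  170   76   53 1406] [210.8 196.9]
side red [285 178  33  13 245] [301.5 183.8]
side red [407 243   8   8  42] [410.3 246.5]
side red [325 245  10  13  64] [329.6 250.6]
side red [ 223  436  102   44 2298] [276.3 464.5]
side blue [   13    39   161   144 15163] [ 93.9 107.4]
side blue [ 314  324  109   88 5269] [368.1 366.3]
```

View pics/crop1.png

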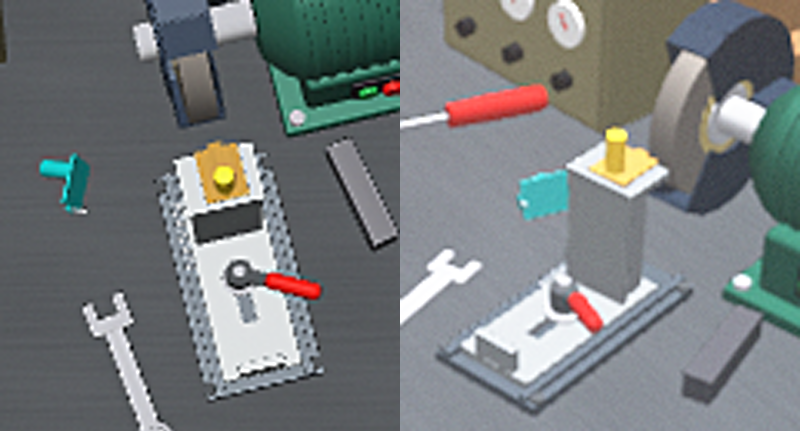

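The crop confirms it: the brass gauge with the yellow knob sits on the platform, and the teal one is a decoy lying on the bench. The hub is at top (322,232), the lever grip at (337.5,235) and the tab at side (301.5,264).

```bash
python3 - <<'E'
from h import *
np.set_printoptions(precision=4,suppress=True)
T=lambda u,v:(250+u/3.333,150+v/3.333)
S=lambda u,v:(270+(u-400)/3.077,150+v/3.077)
print('knob',tri((316.7,203.0),(339.6,200.3)), plane('top',*T(223,174),.165),plane('side',339.6,200.3,.148))
print('hub',tri(T(238,272),S(563,286)),plane('top',*T(238,272),.063))
print('grip',tri((337.5,235.3),(329.6,250.6)),plane('top',337.5,235.3,.06))
print('tab side front face centre',plane('side',*S(495,350),.030))
print('plane knob mid',[plane('top',*T(223,176),z)[:2] for z in(.148,.165)])
P=[plane('top',*T(*q),.012)[:2] for q in((213,397),(322,370),(160,178),(262,155))]
print('base',P)
for a,b in((0,2),(1,3)):
    d=P[b]-P[a]; print(np.degrees(np.arctan2(d[1],d[0])),np.linalg.norm(d))
d=P[0]-P[1];print(np.degrees(np.arctan2(d[1],d[0])),np.linalg.norm(d))
pl=[plane('top',*T(*q),.128)[:2] for q in((195,215),(268,197),(178,160),(250,143))]
print('platform',pl); 
for a,b in((0,2),(1,3),(1,0),(3,2)):
    d=pl[b]-pl[a]; print(np.degrees(np.arctan2(d[1],d[0])),np.linalg.norm(d))
# tray
h=cv2.cvtColor(cv2.imread('pics/top0.png'),cv2.COLOR_BGR2HSV)
m=cv2.inRange(h,(105,130,60),(125,255,255)); m[:,:400]=0;m[:,500:]=0
c=max(cv2.findContours(m,0,2)[0],key=cv2.contourArea); b=cv2.boxPoints(cv2.minAreaRect(c)); print('tray',[plane('top',*q,.011)[:2] for q in b],plane('top',*b.mean(0),.015))
s=r.state(); print(s['tcp_pos'],s['eef_rot'],s['wrist_force'],s['opening'],r.tip_reach)
E
```

```text
knob (array([0.6292, 0.0029, 0.146 ]), np.float64(0.0006088737929863704)) [0.626  0.0021 0.165 ] [0.6275 0.0005 0.148 ]
hub (array([ 0.5717, -0.008 ,  0.0482]), np.float64(0.003166326656571637)) [ 0.5672 -0.0073  0.063 ]
grip (array([ 0.557 , -0.0534,  0.0602]), np.float64(0.0021847712672072718)) [ 0.5561 -0.0528  0.06  ]
tab side front face centre [ 0.4952 -0.0241  0.03  ]
plane knob mid [array([0.629 , 0.0025]), array([0.6243, 0.0022])]
base [array([0.4672, 0.0171]), array([ 0.4888, -0.0785]), array([0.6654, 0.0612]), array([ 0.6847, -0.0305])]
12.548464015980434 0.20308664843294869
13.779510863846692 0.20163539138689057
102.7561759330477 0.09804722393281354
platform [array([0.602 , 0.0263]), array([ 0.6158, -0.0337]), array([0.6489, 0.0396]), array([ 0.662, -0.02 ])]
15.852009638170461 0.048732925590809835
16.587542883758502 0.04823698547089731
102.96643317681549 0.06157783272574029
102.46807772039107 0.060986867101125
tray [array([ 0.5171, -0.2766]), array([ 0.5139, -0.4226]), array([ 0.3433, -0.4096]), array([ 0.3463, -0.2669])] [ 0.4287 -0.3429  0.015 ]
[0.2675 0.5641 0.2471] [[-0.001   0.4285  0.9035]
 [-0.0019  0.9035 -0.4285]
 [-1.     -0.0021 -0.0001]] [-0.3638 -0.96    0.317 ] 0.08522573998522354 0.017
```

Measurements agree with the given geometry: yaw is about 13°, the initial gap about 25 mm and the lever joint about 0.19. Next I move behind the tab.

Request:
{"name": "step_arm", "arguments": {"slide": [[0.3,-1,0],[0.3,-1,0],[0.3,-1,0],[0.3,-1,0],[0.3,-1,0],[0.3,-1,0],[0.3,-1,0],[0.3,-1,0],[0.3,-1,0],[0.3,-1,0],[0.3,-1,0],[0.3,-1,0]], "delta_rot": [[0,0,0.268],[0,0,0.268],[0,0,0.268],[0,0,0.268],[0,0,0.268],[0,0,0.268],[0,0,0.268],[0,0,0.268],[0,0,0.268],[0,0,0.268],[0,0,0.268],[0,0,0.268]], "hand": [0,0,0,0,0,0,0,0,0,0,0,0]}}

```text
t: 1.3
tcp_pos: [0.3576, 0.2635, 0.2479]
eef_rot: [[-0.001, 0.105, 0.995], [-0.0, 0.995, -0.105], [-1.0, -0.0, -0.001]]
wrist_force: [1.1, 0.1, 0.1]
opening: 0.0001
```

Request:
{"name": "step_arm", "arguments": {"slide": [[0.3,-1,0],[0.3,-1,0],[0.3,-1,0],[0.3,-1,0],[0.3,-1,0],[0.3,-1,0],[0.3,-1,0],[0.3,-1,0],[0.3,-1,0],[0.3,-1,0],[0.3,-1,0],[0.3,-1,0]], "delta_rot": [[0,0,0.268],[0,0,0.268],[0,0,0.268],[0,0,0.268],[0,0,0.268],[0,0,0.268],[0,0,0.268],[0,0,0.268],[0,0,0.268],[0,0,0.268],[0,0,0.268],[0,0,0.268]], "hand": [0,0,0,0,0,0,0,0,0,0,0,0]}}

```text
t: 2.5
tcp_pos: [0.4476, -0.0363, 0.2479]
eef_rot: [[-0.001, -0.23, 0.973], [0.0, 0.973, 0.23], [-1.0, 0.0, -0.001]]
wrist_force: [1.0, 0.9, -0.1]
opening: -0.0
```

Request:
{"name": "step_arm", "arguments": {"slide": [[0,0,-1],[0,0,-1],[0,0,-1],[0,0,-1],[0,0,-1],[0,0,-1],[0,0,-1],[0,0,-0.8],[0,0,-0.4],[0,0,0],[0,0,0]], "delta_rot": [[0,0,0],[0,0,0],[0,0,0],[0,0,0],[0,0,0],[0,0,0],[0,0,0],[0,0,0],[0,0,0],[0,0,0],[0,0,0]], "hand": [0,0,0,0,0,0,0,0,0,0,0]}}

```text
t: 3.6
tcp_pos: [0.4482, -0.0354, 0.0436]
eef_rot: [[0.0, -0.229, 0.973], [-0.0, 0.973, 0.229], [-1.0, -0.0, 0.0]]
wrist_force: [-0.7, 0.2, -0.3]
opening: 0.0001
```

```bash
python3 - <<'E'
from h import *
s=r.state(); print(s['t'],s['tcp_pos'],s['wrist_force'])
im=eyes.read_camera('side'); cv2.imwrite('pics/side1.png',im)
cv2.imwrite('pics/crop2.png',cv2.resize(im[170:300,240:400],(800,650),interpolation=cv2.INTER_CUBIC)[:600])
E
```

```text
3.6 [ 0.44820129 -0.03535451  0.04363386] [-0.65148699  0.2269249  -0.28661263]
```

View pics/crop2.png

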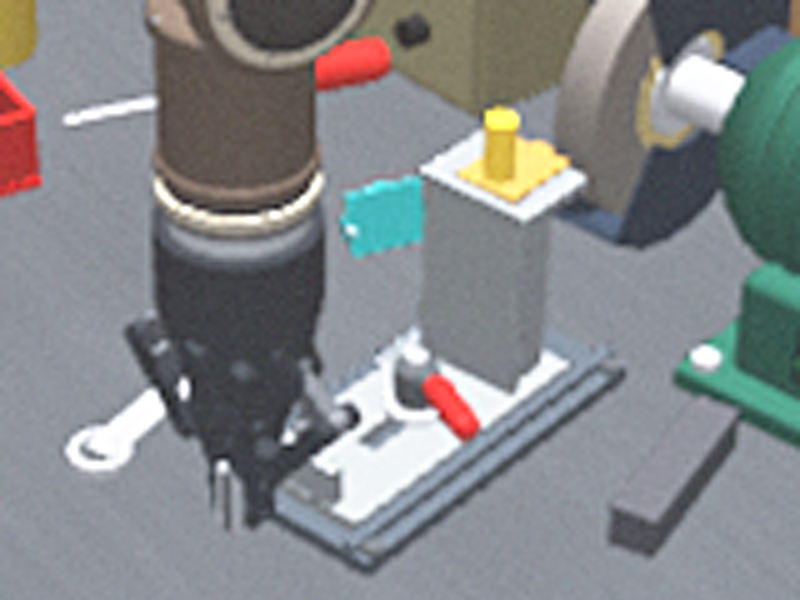

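The closed fingers stand behind the tab on its axis, and the lever is still at -y. I'll advance now and watch the force.

Request:
{"name": "step_arm", "arguments": {"slide": [[0.195,0.045,0],[0.195,0.045,0],[0.195,0.045,0],[0.195,0.045,0],[0.039,0.009,0],[0.039,0.009,0],[0.039,0.009,0],[0.039,0.009,0],[0.039,0.009,0],[0.039,0.009,0]], "delta_rot": [[0,0,0],[0,0,0],[0,0,0],[0,0,0],[0,0,0],[0,0,0],[0,0,0],[0,0,0],[0,0,0],[0,0,0]], "hand": [0,0,0,0,0,0,0,0,0,0]}}

```text
t: 4.65
tcp_pos: [0.4731, -0.0294, 0.0432]
eef_rot: [[-0.0, -0.229, 0.974], [0.0, 0.974, 0.229], [-1.0, 0.0, -0.0]]
wrist_force: [-0.4, -1.1, -0.1]
opening: 0.0002
```

Request:
{"name": "step_arm", "arguments": {"slide": [[0.039,0.009,0],[0.039,0.009,0],[0.039,0.009,0],[0.039,0.009,0],[0.039,0.009,0],[0.039,0.009,0],[0.039,0.009,0],[0.039,0.009,0]], "delta_rot": [[0,0,0],[0,0,0],[0,0,0],[0,0,0],[0,0,0],[0,0,0],[0,0,0],[0,0,0]], "hand": [0,0,0,0,0,0,0,0]}}

```text
t: 5.45
tcp_pos: [0.4794, -0.0277, 0.0429]
eef_rot: [[-0.004, -0.229, 0.973], [-0.0, 0.973, 0.229], [-1.0, 0.001, -0.004]]
wrist_force: [-4.1, -1.9, 2.5]
opening: -0.0
```

Request:
{"name": "step_arm", "arguments": {"slide": [[0.039,0.009,0],[0.039,0.009,0],[0.039,0.009,0],[0.039,0.009,0],[0.039,0.009,0],[0.039,0.009,0],[0.039,0.009,0],[0.039,0.009,0]], "delta_rot": [[0,0,0],[0,0,0],[0,0,0],[0,0,0],[0,0,0],[0,0,0],[0,0,0],[0,0,0]], "hand": [0,0,0,0,0,0,0,0]}}

```text
t: 6.25
tcp_pos: [0.4888, -0.0258, 0.0431]
eef_rot: [[-0.0, -0.229, 0.973], [0.0, 0.973, 0.229], [-1.0, 0.0, -0.0]]
wrist_force: [-2.0, -1.8, -1.8]
opening: 0.0002
```

```bash
python3 - <<'E'
from h import *
np.set_printoptions(precision=4,suppress=True)
s=r.state(); print(s['tcp_pos'],s['wrist_force'])
k=[]
for n in('top','side'):
    im=eyes.read_camera(n); cv2.imwrite(f'pics/{n}2.png',im)
    m=cv2.inRange(cv2.cvtColor(im,cv2.COLOR_BGR2HSV),(20,150,120),(35,255,255))
    c,l,st,ce=cv2.connectedComponentsWithStats(m)
    for i in range(1,c):
        if st[i,4]>25: print(n,st[i],ce[i])
a=cv2.imread('pics/top2.png')[130:240,280:360]; b=cv2.imread('pics/side2.png')[160:270,320:400]
cv2.imwrite('pics/crop3.png',np.hstack([cv2.resize(x,(400,550),interpolation=cv2.INTER_CUBIC) for x in(a,b)]))
E
```

```text
[ 0.4888 -0.0258  0.0431] [-1.9736 -1.7576 -1.8295]
top [313 196   6   7  32] [315.4688 198.8125]
top [151 217  21  20 232] [162.8103 227.2284]
side [227 148  19  20 138] [235.9783 156.1739]
side [339 190   7  15  67] [341.791  198.0597]
```

View pics/crop3.png

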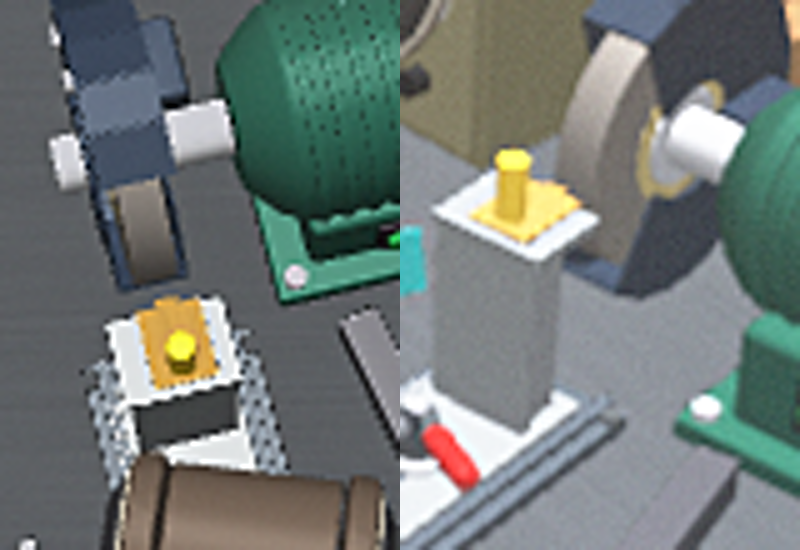

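The top crop shows the platform's front edge still short of the wheel, with the gauge seated. The knob has moved about 9 mm. The arm yields at roughly 3 N/mm, so I'll continue in small blocks.

Request:
{"name": "step_arm", "arguments": {"slide": [[0.039,0.009,0],[0.039,0.009,0],[0.039,0.009,0],[0.039,0.009,0],[0,0,0]], "delta_rot": [[0,0,0],[0,0,0],[0,0,0],[0,0,0],[0,0,0]], "hand": [0,0,0,0,0]}}

```text
t: 6.85
tcp_pos: [0.493, -0.0249, 0.0433]
eef_rot: [[0.001, -0.229, 0.974], [0.0, 0.974, 0.229], [-1.0, -0.0, 0.001]]
wrist_force: [-2.3, -0.4, -1.2]
opening: 0.0002
```

Request:
{"name": "step_arm", "arguments": {"slide": [[0.02,0.0046,0],[0.02,0.0046,0],[0.02,0.0046,0],[0.02,0.0046,0],[0,0,0]], "delta_rot": [[0,0,0],[0,0,0],[0,0,0],[0,0,0],[0,0,0]], "hand": [0,0,0,0,0]}}

```text
t: 7.35
tcp_pos: [0.4948, -0.0244, 0.0433]
eef_rot: [[0.0, -0.229, 0.973], [0.0, 0.973, 0.229], [-1.0, -0.0, 0.0]]
wrist_force: [-2.9, -0.9, 0.6]
opening: 0.0003
```

Request:
{"name": "step_arm", "arguments": {"slide": [[0.02,0.0046,0],[0.02,0.0046,0],[0.02,0.0046,0],[0.02,0.0046,0],[0.02,0.0046,0],[0,0,0]], "delta_rot": [[0,0,0],[0,0,0],[0,0,0],[0,0,0],[0,0,0],[0,0,0]], "hand": [0,0,0,0,0,0]}}

```text
t: 7.95
tcp_pos: [0.4974, -0.0239, 0.0433]
eef_rot: [[0.0, -0.229, 0.974], [0.0, 0.974, 0.229], [-1.0, -0.0, 0.0]]
wrist_force: [-3.5, -0.6, 0.7]
opening: -0.0001
```

Request:
{"name": "step_arm", "arguments": {"slide": [[0.02,0.0046,0],[0.02,0.0046,0],[0.02,0.0046,0],[0.02,0.0046,0],[0,0,0]], "delta_rot": [[0,0,0],[0,0,0],[0,0,0],[0,0,0],[0,0,0]], "hand": [0,0,0,0,0]}}

```text
t: 8.45
tcp_pos: [0.4994, -0.0234, 0.0433]
eef_rot: [[0.0, -0.229, 0.973], [-0.0, 0.973, 0.229], [-1.0, -0.0, 0.0]]
wrist_force: [-3.2, -0.7, 0.6]
opening: -0.0003
```

Request:
{"name": "step_arm", "arguments": {"slide": [[0.02,0.0046,0],[0.02,0.0046,0],[0.02,0.0046,0],[0.02,0.0046,0],[0,0,0]], "delta_rot": [[0,0,0],[0,0,0],[0,0,0],[0,0,0],[0,0,0]], "hand": [0,0,0,0,0]}}

```text
t: 8.95
tcp_pos: [0.5014, -0.0229, 0.0433]
eef_rot: [[0.0, -0.229, 0.973], [0.0, 0.973, 0.229], [-1.0, -0.0, 0.0]]
wrist_force: [-3.7, -0.7, 1.4]
opening: -0.0004
```

Request:
{"name": "step_arm", "arguments": {"slide": [[0.02,0.0046,0],[0.02,0.0046,0],[0.02,0.0046,0],[0.02,0.0046,0],[0,0,0]], "delta_rot": [[0,0,0],[0,0,0],[0,0,0],[0,0,0],[0,0,0]], "hand": [0,0,0,0,0]}}

```text
t: 9.45
tcp_pos: [0.5034, -0.0225, 0.0433]
eef_rot: [[0.0, -0.229, 0.973], [0.0, 0.973, 0.229], [-1.0, -0.0, 0.0]]
wrist_force: [-2.1, -0.2, 2.4]
opening: 0.0002
```

```bash
python3 - <<'E'
from h import *
np.set_printoptions(precision=4,suppress=True)
for n in('top','side'):
    im=eyes.read_camera(n); cv2.imwrite(f'pics/{n}3.png',im)
    m=cv2.inRange(cv2.cvtColor(im,cv2.COLOR_BGR2HSV),(20,150,120),(35,255,255))
    c,l,st,ce=cv2.connectedComponentsWithStats(m)
    for i in range(1,c):
        if st[i,4]>25: print(n,st[i],ce[i])
a=cv2.imread('pics/top3.png')[130:240,280:360]; b=cv2.imread('pics/side3.png')[160:270,320:400]
cv2.imwrite('pics/crop4.png',np.hstack([cv2.resize(x,(400,550),interpolation=cv2.INTER_CUBIC) for x in(a,b)]))
E
```

```text
top [312 191   6   9  34] [314.1176 193.9412]
top [151 217  21  20 233] [162.794  227.2318]
side [227 148  19  18 129] [236.0543 155.8372]
side [342 188   7  14  65] [345.5385 195.6769]
```

View pics/crop4.png

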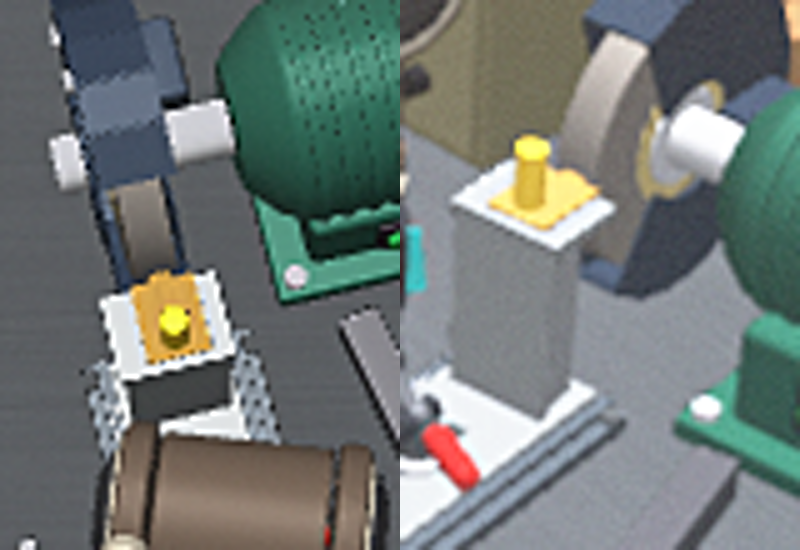

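The crop shows the pin end almost at the wheel, with the gauge still seated. Finer steps from here.

Request:
{"name": "step_arm", "arguments": {"slide": [[0.016,0.0037,0],[0.016,0.0037,0],[0.016,0.0037,0],[0.016,0.0037,0],[0,0,0]], "delta_rot": [[0,0,0],[0,0,0],[0,0,0],[0,0,0],[0,0,0]], "hand": [0,0,0,0,0]}}

```text
t: 10.05
tcp_pos: [0.5049, -0.0221, 0.0433]
eef_rot: [[0.0, -0.229, 0.974], [0.0, 0.974, 0.229], [-1.0, -0.0, 0.0]]
wrist_force: [-3.8, -0.9, 1.8]
opening: -0.0001
```

Request:
{"name": "step_arm", "arguments": {"slide": [[0.016,0.0037,0],[0.016,0.0037,0],[0.016,0.0037,0],[0.016,0.0037,0],[0,0,0]], "delta_rot": [[0,0,0],[0,0,0],[0,0,0],[0,0,0],[0,0,0]], "hand": [0,0,0,0,0]}}

```text
t: 10.55
tcp_pos: [0.5064, -0.0218, 0.0433]
eef_rot: [[-0.0, -0.229, 0.973], [0.0, 0.973, 0.229], [-1.0, 0.0, -0.0]]
wrist_force: [-4.3, -0.7, 3.6]
opening: 0.0003
```

Request:
{"name": "step_arm", "arguments": {"slide": [[0.016,0.0037,0],[0.016,0.0037,0],[0.016,0.0037,0],[0.016,0.0037,0],[0,0,0]], "delta_rot": [[0,0,0],[0,0,0],[0,0,0],[0,0,0],[0,0,0]], "hand": [0,0,0,0,0]}}

```text
t: 11.05
tcp_pos: [0.5067, -0.0216, 0.0431]
eef_rot: [[-0.003, -0.229, 0.973], [-0.0, 0.973, 0.229], [-1.0, 0.0, -0.003]]
wrist_force: [-6.7, -1.9, 6.5]
opening: -0.0001
```

The motion stopped and the force rose by about 3.5 N, so the pin is nipped. I'll hold for 0.3 s.

Request:
{"name": "step_arm", "arguments": {"slide": [[0,0,0],[0,0,0],[0,0,0]], "delta_rot": [[0,0,0],[0,0,0],[0,0,0]], "hand": [0,0,0]}}

```text
t: 11.35
tcp_pos: [0.5067, -0.0216, 0.0431]
eef_rot: [[-0.003, -0.229, 0.973], [-0.0, 0.973, 0.229], [-1.0, 0.0, -0.003]]
wrist_force: [-6.7, -1.9, 5.1]
opening: 0.0003
```

Request:
{"name": "step_arm", "arguments": {"slide": [[0.01,0.0023,0],[0.01,0.0023,0],[0,0,0],[0,0,0],[0,0,0]], "delta_rot": [[0,0,0],[0,0,0],[0,0,0],[0,0,0],[0,0,0]], "hand": [0,0,0,0,0]}}

```text
t: 11.85
tcp_pos: [0.5067, -0.0215, 0.043]
eef_rot: [[-0.004, -0.229, 0.973], [-0.0, 0.973, 0.229], [-1.0, 0.001, -0.004]]
wrist_force: [-7.5, -2.2, 5.7]
opening: 0.0002
```

Request:
{"name": "step_arm", "arguments": {"slide": [[-0.1,-0.023,0],[-0.4,-0.09,0],[0,0,1],[0,0,1],[0,0,1],[0,0,1],[0.94,-0.47,0],[0.94,-0.47,0],[0.94,-0.47,0],[0.94,-0.47,0],[0,0,-0.6],[0,0,-0.6]], "delta_rot": [[0,0,0],[0,0,0],[0,0,0],[0,0,0],[0,0,0],[0,0,0],[0,0,0],[0,0,0],[0,0,0],[0,0,0],[0,0,0],[0,0,0]], "hand": [0,0,0,0,0,0,0,0,0,0,0,0]}}

```text
t: 13.05
tcp_pos: [0.591, -0.0714, 0.113]
eef_rot: [[0.003, -0.228, 0.974], [-0.0, 0.974, 0.228], [-1.0, -0.001, 0.003]]
wrist_force: [-0.7, -0.7, -0.6]
opening: -0.0
```

Request:
{"name": "step_arm", "arguments": {"slide": [[0,0,-0.6],[0,0,-0.6],[0,0,-0.6],[0,0,-0.2],[0,0,0],[0,0,0]], "delta_rot": [[0,0,0],[0,0,0],[0,0,0],[0,0,0],[0,0,0],[0,0,0]], "hand": [0,0,0,0,0,0]}}

```text
t: 13.65
tcp_pos: [0.5903, -0.0711, 0.0635]
eef_rot: [[0.001, -0.229, 0.973], [-0.0, 0.973, 0.229], [-1.0, -0.0, 0.001]]
wrist_force: [0.1, 0.4, 0.2]
opening: -0.0
```

```bash
python3 - <<'E'
from h import *
s=r.state(); print(s['t'],s['tcp_pos'],s['wrist_force'])
im=eyes.read_camera('side'); cv2.imwrite('pics/side5.png',im)
cv2.imwrite('pics/crop5.png',cv2.resize(im[170:290,270:400],(650,600),interpolation=cv2.INTER_CUBIC))
m=cv2.inRange(cv2.cvtColor(im,cv2.COLOR_BGR2HSV),(20,150,120),(35,255,255))
c,l,st,ce=cv2.connectedComponentsWithStats(m)
for i in range(1,c):
    if st[i,4]>25: print(st[i],ce[i])
E
```

```text
13.65 [ 0.59034528 -0.07111989  0.06350031] [0.05407982 0.35054071 0.17654876]
[227 148  19  17 101] [235.95049505 155.37623762]
```

View pics/crop5.png

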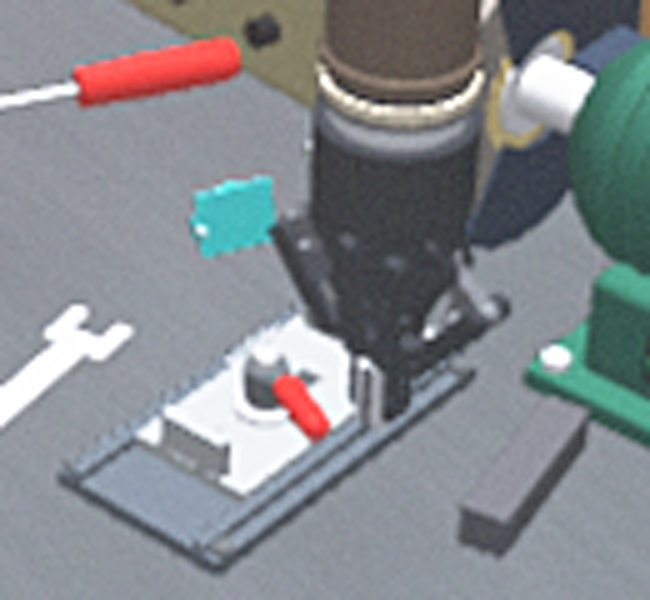

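The fingers stand on the wheel side of the red grip and nothing was touched. I'll work out the arc for the finger.

```bash
cat > arc.py <<'E'
from h import *
np.set_printoptions(precision=4,suppress=True)
a=np.radians(13.2);e=np.array([np.cos(a),np.sin(a)]);l=np.array([-e[1],e[0]]);H=np.array([.571,-.007])
def c(t):
    d=np.array([-np.sin(t),-np.cos(t)]);n=np.array([-np.cos(t),np.sin(t)])
    q=.058*d-.0075*n+np.array([.011,-.0145]); return H+q[0]*e+q[1]*l
if __name__=='__main__':
    p=r.state()['tcp_pos'][:2]; 
    for j in np.r_[.15:.6:.09,.6:1.5:.05]:
        w=c(j+.3); print(round(j,2),w,(w-p)/.025); p=w
E
python3 arc.py
```

```text
0.15 [ 0.5797 -0.0768] [-0.4407 -0.2256]
0.24 [ 0.5745 -0.0761] [-0.2085  0.0285]
0.33 [ 0.5694 -0.075 ] [-0.2051  0.0472]
0.42 [ 0.5644 -0.0733] [-0.2     0.0654]
0.51 [ 0.5595 -0.0712] [-0.1934  0.0831]
0.6 [ 0.5549 -0.0687] [-0.1851  0.1002]
0.65 [ 0.5524 -0.0672] [-0.0987  0.0627]
0.7 [ 0.55   -0.0655] [-0.0955  0.0676]
0.75 [ 0.5477 -0.0637] [-0.092   0.0723]
0.8 [ 0.5455 -0.0618] [-0.0882  0.0768]
0.85 [ 0.5434 -0.0597] [-0.0843  0.0811]
0.9 [ 0.5414 -0.0576] [-0.0801  0.0852]
0.95 [ 0.5395 -0.0554] [-0.0758  0.0891]
1.0 [ 0.5378 -0.053 ] [-0.0712  0.0928]
1.05 [ 0.5361 -0.0506] [-0.0665  0.0962]
1.1 [ 0.5346 -0.0482] [-0.0616  0.0994]
1.15 [ 0.5331 -0.0456] [-0.0566  0.1024]
1.2 [ 0.5319 -0.043 ] [-0.0514  0.1051]
1.25 [ 0.5307 -0.0403] [-0.0461  0.1075]
1.3 [ 0.5297 -0.0375] [-0.0406  0.1097]
1.35 [ 0.5288 -0.0348] [-0.0351  0.1116]
1.4 [ 0.5281 -0.0319] [-0.0295  0.1132]
1.45 [ 0.5275 -0.0291] [-0.0238  0.1145]
```

Request:
{"name": "step_arm", "arguments": {"slide": [[-0.22,-0.11,0],[-0.22,-0.11,0],[-0.21,0.03,0],[-0.205,0.047,0],[-0.2,0.065,0],[-0.193,0.083,0],[-0.185,0.1,0],[0,0,0]], "delta_rot": [[0,0,0],[0,0,0],[0,0,0],[0,0,0],[0,0,0],[0,0,0],[0,0,0],[0,0,0]], "hand": [0,0,0,0,0,0,0,0]}}

```text
t: 14.5
tcp_pos: [0.553, -0.0679, 0.0631]
eef_rot: [[-0.002, -0.229, 0.973], [0.001, 0.973, 0.229], [-1.0, 0.001, -0.001]]
wrist_force: [-0.8, 0.2, -0.8]
opening: -0.0001
```

Request:
{"name": "step_arm", "arguments": {"slide": [[-0.099,0.063,0],[-0.095,0.068,0],[-0.092,0.072,0],[-0.088,0.077,0],[0,0,0]], "delta_rot": [[0,0,0],[0,0,0],[0,0,0],[0,0,0],[0,0,0]], "hand": [0,0,0,0,0]}}

```text
t: 15.0
tcp_pos: [0.5448, -0.0615, 0.0634]
eef_rot: [[0.0, -0.229, 0.973], [-0.0, 0.973, 0.229], [-1.0, -0.001, 0.0]]
wrist_force: [0.9, -1.9, -1.3]
opening: 0.0001
```

Request:
{"name": "step_arm", "arguments": {"slide": [[-0.084,0.081,0],[-0.08,0.085,0],[-0.076,0.089,0],[0,0,0]], "delta_rot": [[0,0,0],[0,0,0],[0,0,0],[0,0,0]], "hand": [0,0,0,0]}}

```text
t: 15.4
tcp_pos: [0.539, -0.0556, 0.0635]
eef_rot: [[0.001, -0.229, 0.973], [-0.001, 0.973, 0.229], [-1.0, -0.001, 0.001]]
wrist_force: [1.6, -5.2, -0.8]
opening: -0.0002
```

Request:
{"name": "step_arm", "arguments": {"slide": [[-0.071,0.093,0],[-0.067,0.096,0],[0,0,0],[0,0,0]], "delta_rot": [[0,0,0],[0,0,0],[0,0,0],[0,0,0]], "hand": [0,0,0,0]}}

```text
t: 15.8
tcp_pos: [0.5358, -0.0515, 0.0636]
eef_rot: [[0.001, -0.23, 0.973], [-0.002, 0.973, 0.23], [-1.0, -0.002, 0.001]]
wrist_force: [1.7, -5.8, -0.2]
opening: 0.0001
```

Request:
{"name": "step_arm", "arguments": {"slide": [[-0.062,0.099,0],[-0.057,0.102,0],[0,0,0],[0,0,0]], "delta_rot": [[0,0,0],[0,0,0],[0,0,0],[0,0,0]], "hand": [0,0,0,0]}}

```text
t: 16.2
tcp_pos: [0.5329, -0.0471, 0.0637]
eef_rot: [[0.001, -0.23, 0.973], [-0.003, 0.973, 0.23], [-1.0, -0.003, 0.001]]
wrist_force: [2.2, -8.3, -0.7]
opening: 0.0006
```

Request:
{"name": "step_arm", "arguments": {"slide": [[-0.03,0.06,0],[-0.03,0.06,0],[0,0,0],[0,0,0]], "delta_rot": [[0,0,0],[0,0,0],[0,0,0],[0,0,0]], "hand": [0,0,0,0]}}

```text
t: 16.6
tcp_pos: [0.5315, -0.0447, 0.0637]
eef_rot: [[0.002, -0.231, 0.973], [-0.004, 0.973, 0.231], [-1.0, -0.004, 0.001]]
wrist_force: [1.2, -10.7, 0.1]
opening: -0.0003
```

Reaction force is about 10.6 N, so hand-tight, and it held for over 0.2 s. I'll back off, rise clear and measure the knob.

Request:
{"name": "step_arm", "arguments": {"slide": [[0.04,-0.2,0],[0.08,-0.4,0],[0,0,1],[0,0,1],[0,0,1],[0,0,1],[0,0,1],[0,0,1],[0,0,1],[0,0,1],[0,0,0.4],[0,1,0]], "delta_rot": [[0,0,0],[0,0,0],[0,0,0],[0,0,0],[0,0,0],[0,0,0],[0,0,0],[0,0,0],[0,0,0],[0,0,0],[0,0,0],[0,0,0]], "hand": [0,0,0,0,0,0,0,0,0,0,20,45]}}

```text
t: 17.8
tcp_pos: [0.5348, -0.0339, 0.275]
eef_rot: [[0.003, -0.226, 0.974], [-0.001, 0.974, 0.226], [-1.0, -0.002, 0.003]]
wrist_force: [0.7, 0.8, -0.1]
opening: 0.0281
```

Request:
{"name": "step_arm", "arguments": {"slide": [[-0.2,1,0],[-0.2,1,0],[-0.2,1,0],[-0.2,1,0],[-0.2,1,0],[-0.2,1,0],[-0.2,1,0],[-0.2,1,0],[-0.2,1,0],[0,0,0]], "delta_rot": [[0,0,0],[0,0,0],[0,0,0],[0,0,0],[0,0,0],[0,0,0],[0,0,0],[0,0,0],[0,0,0],[0,0,0]], "hand": [45,45,45,45,45,45,45,45,45,45]}}

```text
t: 18.8
tcp_pos: [0.4872, 0.1949, 0.272]
eef_rot: [[-0.003, -0.232, 0.973], [0.001, 0.973, 0.232], [-1.0, 0.002, -0.003]]
wrist_force: [0.8, -1.2, -0.4]
opening: 0.0452
```

```bash
python3 - <<'E'
from h import *
np.set_printoptions(precision=4,suppress=True)
s=r.state(); print(s['t'],s['tcp_pos'],s['wrist_force'],s['opening'])
C={}
for n in('top','side'):
    im=eyes.read_camera(n); cv2.imwrite(f'pics/{n}6.png',im)
    m=cv2.inRange(cv2.cvtColor(im,cv2.COLOR_BGR2HSV),(20,150,120),(35,255,255))
    c,l,st,ce=cv2.connectedComponentsWithStats(m)
    for i in range(1,c):
        if st[i,4]>25: print(n,st[i],ce[i]); 
        if st[i,4]>25 and 300<ce[i][0]<360: C[n]=ce[i]
print(tri(C['top'],C['side']),plane('side',*C['side'],.148),plane('top',*C['top'],.152))
a=cv2.imread('pics/top6.png')[130:240,280:360]; b=cv2.imread('pics/side6.png')[170:280,280:380]
cv2.imwrite('pics/crop6.png',np.hstack([cv2.resize(a,(400,550),interpolation=cv2.INTER_CUBIC),cv2.resize(b,(400,440),interpolation=cv2.INTER_CUBIC).copy() if 0 else cv2.resize(b,(400,550),interpolation=cv2.INTER_CUBIC)]))
E
```

```text
18.8 [0.4872 0.1949 0.272 ] [ 0.765  -1.1841 -0.4113] 0.04522478695039356
top [311 190   7  10  38] [314.4737 193.7368]
top [151 217  18  20 192] [161.4844 227.6562]
side [227 148  19  18 142] [236.0915 155.7676]
side [343 187   7  15  73] [346.1644 194.8219]
(array([0.6542, 0.0084, 0.1496]), np.float64(0.0004445566383958479)) [0.6561 0.0102 0.148 ] [0.6533 0.0085 0.152 ]
```

View pics/crop6.png

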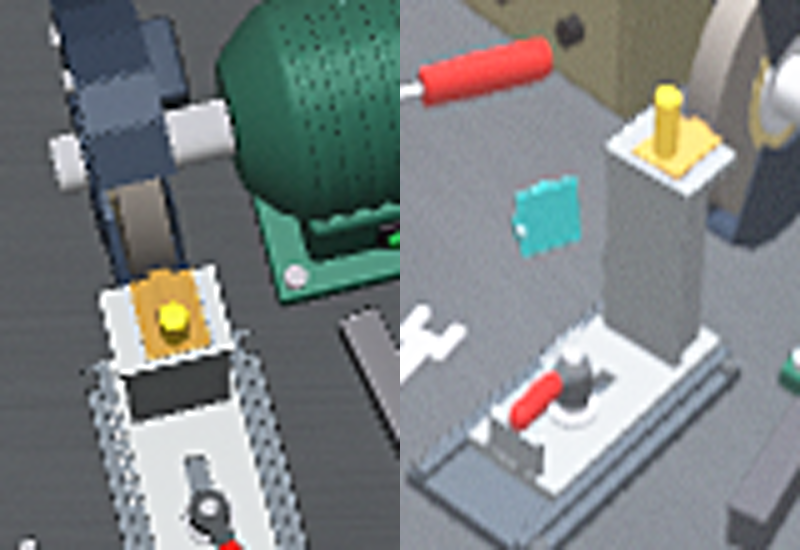

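The lever has swung round, the gauge is still on the rest, and the knob is at (0.6545, 0.009, 0.149). Moving over it.

Request:
{"name": "step_arm", "arguments": {"slide": [[0.837,-0.93,0],[0.837,-0.93,0],[0.837,-0.93,0],[0.837,-0.93,0],[0.837,-0.93,0],[0.837,-0.93,0],[0.837,-0.93,0],[0.837,-0.93,0],[0,0,-0.9],[0,0,-0.6],[0,0,0],[0,0,0]], "delta_rot": [[0,0,0],[0,0,0],[0,0,0],[0,0,0],[0,0,0],[0,0,0],[0,0,0],[0,0,0],[0,0,0],[0,0,0],[0,0,0],[0,0,0]], "hand": [45,45,45,45,45,45,45,45,45,45,45,45]}}

```text
t: 20.1
tcp_pos: [0.6552, 0.0066, 0.2348]
eef_rot: [[-0.002, -0.229, 0.973], [0.0, 0.973, 0.229], [-1.0, 0.001, -0.002]]
wrist_force: [0.6, 0.3, 0.6]
opening: 0.0452
```

Request:
{"name": "step_arm", "arguments": {"slide": [[0,0.08,-0.7],[0,0,-0.7],[0,0,-0.7],[0,0,-0.7],[0,0,-0.35],[0,0,0],[0,0,0]], "delta_rot": [[0,0,0],[0,0,0],[0,0,0],[0,0,0],[0,0,0],[0,0,0],[0,0,0]], "hand": [45,45,45,45,45,45,45]}}

```text
t: 20.8
tcp_pos: [0.6569, 0.0089, 0.1582]
eef_rot: [[0.002, -0.229, 0.973], [-0.0, 0.973, 0.229], [-1.0, -0.0, 0.002]]
wrist_force: [1.3, -0.0, -0.1]
opening: 0.0451
```

Request:
{"name": "step_arm", "arguments": {"slide": [[0,0,0],[0,0,0],[0,0,0],[0,0,0],[0,0,0],[0,0,0],[0,0,0],[0,0,0]], "delta_rot": [[0,0,0],[0,0,0],[0,0,0],[0,0,0],[0,0,0],[0,0,0],[0,0,0],[0,0,0]], "hand": [35,28,24,21,18,15,12,10], "force": 20}}

```text
t: 21.6
tcp_pos: [0.6563, 0.0088, 0.1573]
eef_rot: [[0.0, -0.229, 0.973], [0.0, 0.973, 0.229], [-1.0, 0.0, 0.0]]
wrist_force: [-0.5, 1.0, 2.1]
opening: 0.0154
```

The opening stopped at 15.4 mm, so the knob is held. I'll lift straight up, then carry it.

Request:
{"name": "step_arm", "arguments": {"slide": [[0,0,0.2],[0,0,0.4],[0,0,0.6],[0,0,0.9],[0,0,0.9],[0,0,0.9],[0,0,0.9],[0,0,0.5],[0,0,0]], "delta_rot": [[0,0,0],[0,0,0],[0,0,0],[0,0,0],[0,0,0],[0,0,0],[0,0,0],[0,0,0],[0,0,0]], "hand": [10,10,10,10,10,10,10,10,10], "force": 30}}

```text
t: 22.5
tcp_pos: [0.6577, 0.0084, 0.2934]
eef_rot: [[0.006, -0.229, 0.973], [-0.001, 0.974, 0.229], [-1.0, -0.002, 0.005]]
wrist_force: [-0.2, -0.9, -0.5]
opening: 0.0147
```

Request:
{"name": "step_arm", "arguments": {"slide": [[-0.3,-0.45,0],[-0.616,-0.939,0],[-0.616,-0.939,0],[-0.616,-0.939,0],[-0.616,-0.939,0],[-0.616,-0.939,0],[-0.616,-0.939,0],[-0.616,-0.939,0],[-0.616,-0.939,0],[-0.616,-0.939,0],[-0.616,-0.939,0],[-0.616,-0.939,0]], "delta_rot": [[0,0,0],[0,0,0],[0,0,0],[0,0,0],[0,0,0],[0,0,0],[0,0,0],[0,0,0],[0,0,0],[0,0,0],[0,0,0],[0,0,0]], "hand": [10,10,10,10,10,10,10,10,10,10,10,10]}}

```text
t: 23.7
tcp_pos: [0.4767, -0.2615, 0.2874]
eef_rot: [[-0.004, -0.228, 0.974], [0.002, 0.974, 0.228], [-1.0, 0.003, -0.003]]
wrist_force: [0.5, 0.7, -0.6]
opening: 0.0151
```

Request:
{"name": "step_arm", "arguments": {"slide": [[-0.616,-0.939,0],[-0.616,-0.939,0],[-0.616,-0.939,0],[-0.316,-0.489,0],[0,0,0],[0,0,-1],[0,0,-1],[0,0,-1],[0,0,-1],[0,0,0],[0,0,0]], "delta_rot": [[0,0,0],[0,0,0],[0,0,0],[0,0,0],[0,0,0],[0,0,0],[0,0,0],[0,0,0],[0,0,0],[0,0,0],[0,0,0]], "hand": [10,10,10,10,10,10,10,10,10,10,10]}}

```text
t: 24.8
tcp_pos: [0.4254, -0.3424, 0.1891]
eef_rot: [[-0.001, -0.23, 0.973], [0.002, 0.973, 0.23], [-1.0, 0.002, -0.001]]
wrist_force: [0.8, -0.0, -0.6]
opening: 0.015
```

```bash
python3 - <<'E'
from h import *
s=r.state(); print(s['t'],s['tcp_pos'],s['wrist_force'],s['opening'])
im=eyes.read_camera('side'); cv2.imwrite('pics/side7.png',im[140:440,220:520].repeat(2,0).repeat(2,1))
E
```

```text
24.8 [ 0.42536241 -0.34239232  0.18907042] [ 0.79859686 -0.04310514 -0.62532612] 0.01504331354265859
```

View pics/side7.png

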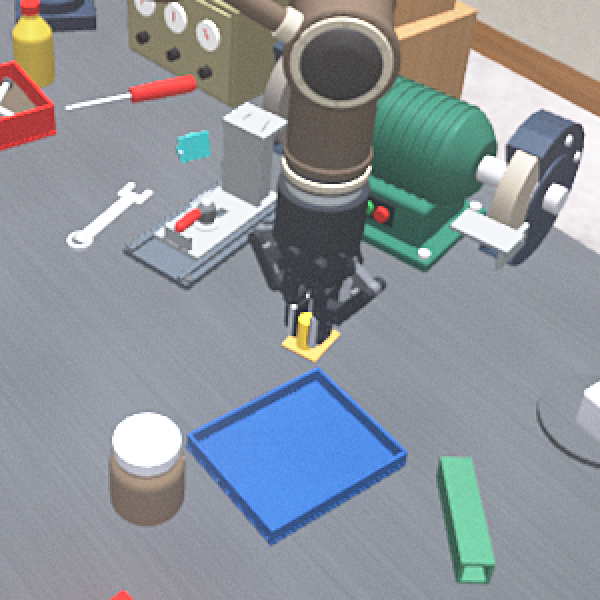

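The gauge is held level and the platform is empty. Lowering into the tray.

Request:
{"name": "step_arm", "arguments": {"slide": [[0,0,-1],[0,0,-1],[0,0,-1],[0,0,-0.9],[0,0,-0.7],[0,0,-0.5],[0,0,-0.3],[0,0,0],[0,0,0]], "delta_rot": [[0,0,0],[0,0,0],[0,0,0],[0,0,0],[0,0,0],[0,0,0],[0,0,0],[0,0,0],[0,0,0]], "hand": [10,10,10,10,10,10,10,10,10]}}

```text
t: 25.75
tcp_pos: [0.426, -0.3441, 0.0554]
eef_rot: [[0.001, -0.229, 0.973], [-0.001, 0.973, 0.229], [-1.0, -0.001, 0.001]]
wrist_force: [1.0, 0.8, -0.3]
opening: 0.015
```

Request:
{"name": "step_arm", "arguments": {"slide": [[0,0,-0.12],[0,0,-0.12],[0,0,-0.05],[0,0,0],[0,0,0]], "delta_rot": [[0,0,0],[0,0,0],[0,0,0],[0,0,0],[0,0,0]], "hand": [10,10,10,10,10]}}

```text
t: 26.25
tcp_pos: [0.4253, -0.3435, 0.0473]
eef_rot: [[-0.0, -0.229, 0.973], [0.0, 0.973, 0.229], [-1.0, 0.0, -0.0]]
wrist_force: [-0.3, 0.1, -0.3]
opening: 0.0146
```

Request:
{"name": "step_arm", "arguments": {"slide": [[0,0,0],[0,0,0],[0,0,0],[0,0,0],[0,0,0],[0,0,0],[0,0,0],[0,0,0]], "delta_rot": [[0,0,0],[0,0,0],[0,0,0],[0,0,0],[0,0,0],[0,0,0],[0,0,0],[0,0,0]], "hand": [18,22,28,36,45,50,50,50]}}

```text
t: 27.05
tcp_pos: [0.4253, -0.3435, 0.0473]
eef_rot: [[0.0, -0.229, 0.973], [0.0, 0.973, 0.229], [-1.0, 0.0, 0.0]]
wrist_force: [-0.8, -0.2, 0.1]
opening: 0.05
```

Request:
{"name": "step_arm", "arguments": {"slide": [[0,0,0.4],[0,0,0.8],[0,0,1],[0,0,1],[0,0,1],[0,0,1],[0,0,1],[-0.3,1,1],[-0.3,1,0],[-0.3,1,0],[-0.3,1,0],[-0.3,1,0]], "delta_rot": [[0,0,0],[0,0,0],[0,0,0],[0,0,0],[0,0,0],[0,0,0],[0,0,0],[0,0,0],[0,0,0],[0,0,0],[0,0,0],[0,0,0]], "hand": [50,50,50,50,50,50,50,50,50,50,50,50]}}

```text
t: 28.25
tcp_pos: [0.3874, -0.2176, 0.2281]
eef_rot: [[0.001, -0.228, 0.974], [-0.001, 0.974, 0.228], [-1.0, -0.001, 0.001]]
wrist_force: [0.2, -0.1, 0.6]
opening: 0.05
```

```bash
python3 - <<'E'
from h import *
np.set_printoptions(precision=4,suppress=True)
s=r.state(); print(s['t'],s['tcp_pos'],s['wrist_force'],s['opening'])
C={}
for n in('top','side'):
    im=eyes.read_camera(n); cv2.imwrite(f'pics/{n}8.png',im)
    m=cv2.inRange(cv2.cvtColor(im,cv2.COLOR_BGR2HSV),(20,150,120),(35,255,255))
    c,l,st,ce=cv2.connectedComponentsWithStats(m)
    for i in range(1,c):
        if st[i,4]>25: print(n,st[i],ce[i]); 
        if st[i,4]>25 and 320<ce[i][0]<460: C[n]=ce[i]
if len(C)==2: print(tri(C['top'],C['side']))
a=cv2.imread('pics/top8.png')[120:330,250:490]; b=cv2.imread('pics/side8.png')[180:440,270:510]
cv2.imwrite('pics/crop8.png',np.hstack([cv2.resize(a,(400,350)),cv2.resize(b,(400,433))[:350] if 0 else cv2.resize(b,(400,350))]))
E
```

```text
28.25 [ 0.3874 -0.2176  0.2281] [ 0.2407 -0.0814  0.6064] 0.05001351697858995
top [151 217  21  20 229] [162.7948 227.1747]
side [227 148   7  16  42] [229.5714 155.7143]
side [236 148  10  18  49] [241.5102 155.7959]
side [362 362   8   9  50] [365.86 366.62]
```

View pics/crop8.png

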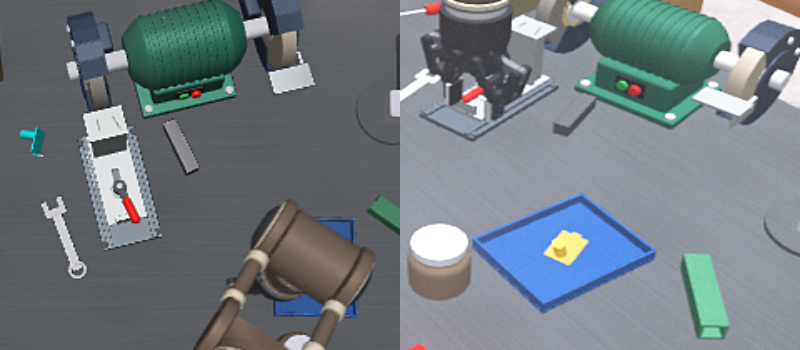

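The gauge lies in the middle of the tray, with its knob at side (366,367). The rest, lever and bystanders are in place. I'll let the arm settle, then hand in.

Request:
{"name": "step_arm", "arguments": {"slide": [[0,0,0],[0,0,0],[0,0,0],[0,0,0],[0,0,0]], "delta_rot": [[0,0,0],[0,0,0],[0,0,0],[0,0,0],[0,0,0]], "hand": [50,50,50,50,50]}}

```text
t: 28.85
tcp_pos: [0.3878, -0.219, 0.2272]
eef_rot: [[-0.0, -0.228, 0.974], [0.0, 0.974, 0.228], [-1.0, 0.0, -0.0]]
wrist_force: [-0.4, -0.5, 0.3]
opening: 0.05
```

```bash
python3 - <<'E'
from h import *
print(plane('side',365.9,366.6,.03), plane('side',368.1,366.3,.01)); r.sign_off(); print(r.state()['t'])
E
```

```text
[ 0.41523191 -0.35262137  0.03      ] [ 0.43148279 -0.34282752  0.01      ]
the job is handed in; nothing more can be done
the job is handed in; nothing more can be done
```

I finished the job and handed it in at about 29 s. `r.sign_off()` gives no verdict, so these are my own last checks:

- **Nip:** I pushed the rest in by its tab until it stopped. The push rose from about 3–4 N of drag to about 7.5 N, so the pin was nipped against the wheel with roughly 4 N.
- **Clamp:** I swung the lever clockwise until its grip pushed back with about 10.6 N. That is within the 8–12 N hand-tight range, and means roughly 60 N of clamping.
- **Gauge:** I lifted it straight up by its knob and released it in the blue tray. The side view shows it lying near the middle, with the knob about 19 mm from the tray's centre.
- **Bystanders:** those in the last pictures look where they were, but I compared them only by eye.

**Not confirmed:**
- I never measured the 3 mm gap directly. It rests on the pin having been nipped and on the rest not moving visibly since.
- In the last top view the arm hid the gauge, so its place in the tray comes from the side camera alone, at an assumed knob height of 30 mm.

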